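# Change over the twin water filter and pull the spent cartridge

### The arm

A 7-joint arm with a two-finger parallel gripper is mounted at the origin on a cart in front of the work surface, level with it; the furniture and walls round the work are solid. World frame = base frame: x ahead of the robot, y to its left, z up, the work surface at z = 0. Lengths are in m, angles in rad, forces in N, time in s.
With the tool pointing down it reaches from about 0.35 to 0.9 m from the base axis. Payload 7.2 kg.
Tool frame: the origin (TCP) lies at the very end of the fingers, on their centre line; the grasp point (between the pads) lies 19 mm behind it; z points along the fingers, y is the line along which they close (so a half turn about z gives the same grasp; the last joint's range is limited). The gripper opens to 88 mm and grips with 3 to 60 N. Pads are 20 mm wide; open, the fingers measure 115 mm over their backs; the gripper's body (75 mm by 178 mm) begins 61 mm behind the grasp point.
Start: joints at [-1.359, 0.411, -0.013, 1.596, 0.006, 1.134, -0.082], TCP at [0.173, 0.601, 0.223] pointing down, gripper open.
Joint ranges: [-2.95, 2.95], [-0.29, 1.99], [-1.47, 1.44], [0.14, 2.54], [-1.03, 4.17], [0.13, 1.85], [-2.86, 2.86]. Speed limits (rad/s): [2.39, 2.39, 3.01, 3.01, 3.14, 3.14, 3.14].

### API

Orientations are given as a rotation vector (axis times angle).
In Python, from cell import robot gives the robot as it stands.
- The arm moves only by the tool jog_arm, never from a script. Its argument "commands" is a list of rows, each a list of 3 entries, a list of its own where there are three numbers: the shift along the tool's x, y, z scaled (see below), then the turn, a rotation vector about the tool's x, y, z scaled (see below), then the finger opening in mm, from 0 to 87.8. In form: [[[dx, dy, dz], [wx, wy, wz], claw], ...]. A call has 1 to 5 rows; each row is the pose to reach, as a shift and turn from the pose commanded when the call began, along the tool's axes at that moment; what a row does not reach only later rows make up. The controller multiplies each number of a shift by 30 cm and each number of a turn by 60 degrees. A row lasts 1/8 s, in which the tool goes at most 62.5 mm and 10.7 degrees, less where a joint would pass 70% of its speed; a pose out of reach is approached as far as the arm can. A call with a number of a shift or a turn outside -1 to 1 is refused whole. A call with a gripper value outside its range is refused whole. The fingers move at their own pace and stop on an object; "grip_force" is the grip in N (left out, the last holds). Time passes only in rows, so rows that repeat a pose let the fingers close. It gives the time, the measured TCP pose, the force, the opening and the grip force at its end, in the units of the state.
- robot.read_state(): the state, without advancing time (a new reading comes with each control period).
- robot.get_image(name): name is "scene" or "top" or "wrist"; returns the picture (480x640x3 uint8, red, green, blue); there is no depth.
- robot.camera_info(name): a dict with "fovy" (degrees; the focal length in pixels is half the picture's height over the tangent of half this angle, whatever the lens; pixels are square), "cx", "cy" (the principal point, pixels), "k1" (the pictures are not rectified: a ray, as slopes to the right and down, at radius r is drawn at 1 + k1 r^2 times it, then the intrinsics apply), "origin" and "attitude" of the camera in the world. Camera axes: x right, y down, z forward; pixel columns grow to the right and rows downward; lengths in m; the calibration is good to about 2 mm. A picture is of the moment at which its call begins: read the wrist's pose just before it. camera_info takes no time and is no camera call; for the wrist camera it gives the pose at the moment of the call.
- robot.job_done(): hands the job in; it is judged then, once.
The state is a dict: "clock": time; "joints": joint angles; "joint_vel": joint speeds; "joint_efforts": joint torques, N m; "ee_pos": TCP position; "ee_rot": TCP orientation; "force": force on the tool from outside, world axes, zero at the start; "wrist_torque": the same for the moment, N m; "gripper_width": finger opening in m; "finger_force": force on a finger pad.
Only numpy, scipy, OpenCV 4.12 (cv2) and the standard library are available. Lean on these libraries where they do the work, as an engineer would, in place of code of your own. Each camera call takes 0.05 s, during which the arm holds its last target. There are 200 camera calls.

### The job

The coffee machine's twin water-filter station is drawing from both cartridges, but the red-tagged one is spent. First swing the blue changeover lever all the way to its stop on the side of the green-tagged cartridge; only then draw the red-tagged cartridge out of its slanting socket and set it down upright in a free compartment of the grey returns crate, without dropping it. Leave the green-tagged cartridge seated in its socket and push nothing else aside.

Things in the scene. Friction and masses are not known exactly. Their poses are not given: they have to be found in the camera images.
- station: fixed filter station: steel base 260 x 250 x 12 mm, sloping grey back plate, two slanting round sockets (78 mm across, 42 mm deep) 156 mm apart, each with a fork of bent rod halfway up. Origin on the table top between the sockets; x away from the robot, y to the left, z up. In this frame the cartridges lean 25 degrees from vertical, tops towards -x (the robot)
- socket_left (a point): centre of the inner floor of the left socket, at (0.045, 0.078, 0.048) in the station's frame
- socket_right (a point): centre of the inner floor of the right socket, at (0.045, -0.078, 0.048) in the station's frame
- lever (a joint): blue changeover lever on the brass valve at the front of the station, rad. It turns about an upright axis at (-0.12, 0) in the station's frame. 0: points to the station's -x (both lines open); +1.1: its stop on the left (+y) socket's side; -1.1: its stop on the right socket's side. It stays where it is left; about 2 N at its knob moves it
- lever_grip (a point): middle of the lever's upright round blue knob, 17 mm in diameter and 36 mm tall, 96 mm above the table, 80 mm from the lever's axis; the knob's top is 108 mm above the table and the flat lever arm below it ends 72 mm above the table
- cartridge_red: spent filter cartridge with red tag, collar and cap: white cylinder 60 mm in diameter, 150 mm long, on its end a grey grip fin 16 mm thick (along x), 74 mm wide (along y), from 150 to 188 mm along z. Origin at the centre of the flat foot, z along the axis to the fin, about 0.25 kg. Starts in one of the two sockets, its x axis in the station's x-z plane
- cartridge_green: good filter cartridge with green tag, the same in shape; starts in the other socket and stays there
- returns_crate: fixed grey open crate, 208 x 208 mm over the rim, 95 mm tall, 2 x 2 compartments 89 mm square inside, centred at (+-0.0475, +-0.0475) in its frame, floor 6 mm above the table. Origin under its centre, z up. The two compartments at +x hold spent cartridges, the two at -x (nearer the robot) are free
- spent_1: spent red-tagged cartridge of the same shape, already standing in the crate; stays there
- spent_2: another spent red-tagged cartridge, already standing in the crate; stays there
- label_roll: roll of cream labels, 58 x 63 x 28 mm, bystander near the front edge
- marker: grey felt marker with a black cap, 140 mm long, bystander near the front edge
- stapler: plier stapler lying on its side, 168 mm long, bystander near the front edge
- black_tape: roll of black tape, 60 mm across, bystander at the right

How it is judged:
By the outcome, as a careful person would: the job done as asked, in the order asked, and still so for the second after the job is handed in, with the robot touching nothing.
It also fails if it takes over 51 s, if anything falls off the work surface, if the arm or the gripper's body presses on something with over 40 N, if the wrist force passes 120 N, or if a joint passes its speed limit or range.

## Working session

There is one attempt and no reset: what is moved stays moved. The work goes in short steps, Python scripts to look and compute and a tool call to move; the robot and the scene stay as the last step left them, time stands still between calls to the robot, and variables do not carry over. Pictures are saved under pics/ and viewed, at most 12 in all, crops included, and the job is handed in when it is done.

Besides the shell and the picture viewer there is one more tool, called after "Request:" as name(argument=value, ...) on one line, values as JSON. jog_arm: Moves the arm, as the interface text tells. Its arguments: {"type":"object","properties":{"commands":{"type":"array"},"grip_force":{"type":"number"}},"required":["commands"]}

```bash
ls; mkdir -p pics; python3 - <<'E'
from cell import robot
import cv2
s=robot.read_state();print({k:s[k] for k in('clock','ee_pos','ee_rot','gripper_width')})
for n in("scene","top"):
    print(n,robot.camera_info(n)); cv2.imwrite(f"pics/{n}0.png",robot.get_image(n)[:,:,::-1])
E
```

```text
pics
{'clock': 0.0, 'ee_pos': array([0.17251166, 0.6001683 , 0.2218137 ]), 'ee_rot': array([-4.38044100e-01, -3.11081637e+00,  2.59884039e-03]), 'gripper_width': 0.08770697971463472}
scene {'fovy': 48.90276263533089, 'cx': 325.8777693621057, 'cy': 243.26182834013676, 'k1': -0.12939110639367568, 'origin': array([-0.09228219, -0.94774256,  0.6175104 ]), 'attitude': array([-1.95341524,  0.68855174, -0.40443643])}
top {'fovy': 44.24388152877578, 'cx': 326.4947633455372, 'cy': 241.9159831611075, 'k1': -0.07498220824799987, 'origin': array([ 0.26919317, -0.27370741,  1.46335095]), 'attitude': array([-2.54050816,  1.48322661, -0.1696932 ])}
```

View pics/scene0.png

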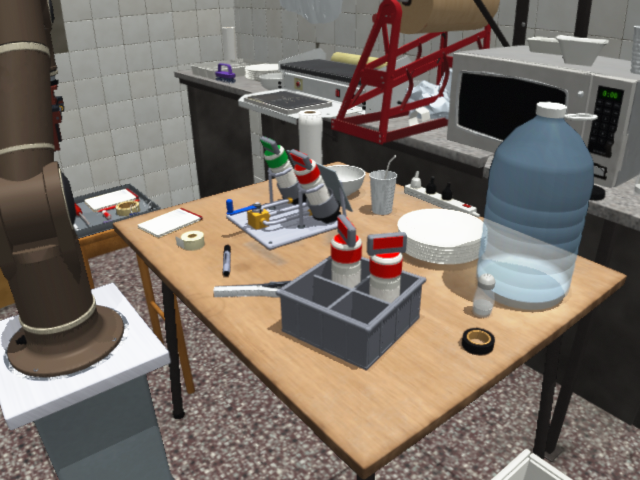

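View pics/top0.png

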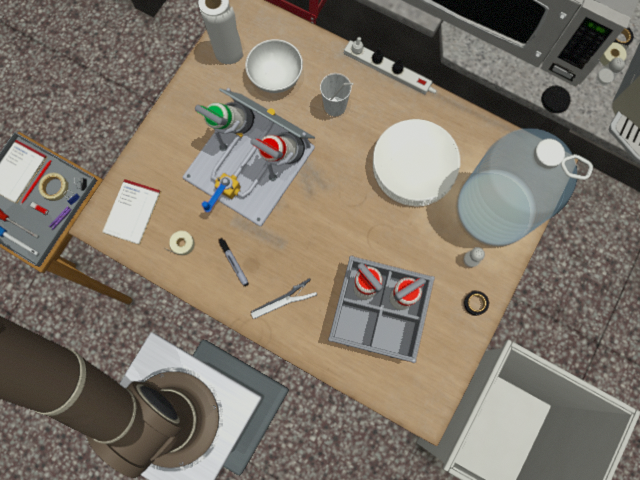

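Scene: station at top-image (250,165), green cartridge on the left (~215,115), red on the right (~275,148), knob ~(208,207), crate ~(383,310). I'll zoom in on those for the corners.

```bash
cat > h.py <<'E'
import numpy as np, cv2
from scipy.spatial.transform import Rotation as R
from cell import robot
def ray(ci,p):
    f=240/np.tan(np.radians(ci['fovy'])/2)
    K=np.array([[f,0,ci['cx']],[0,f,ci['cy']],[0,0,1.]])
    u=cv2.undistortPoints(np.array([[p]],float),K,np.array([ci['k1'],0,0,0.]))[0,0]
    # one-term model d=u(1+k1 r^2): same as OpenCV
    d=R.from_rotvec(ci['attitude']).apply([u[0],u[1],1]); return np.array(ci['origin']),d/np.linalg.norm(d)
def plane(ci,p,z):
    o,d=ray(ci,p); return o+d*(z-o[2])/d[2]
def tri(*cps):
    A=np.zeros((3,3));b=np.zeros(3);rs=[ray(c,p) for c,p in cps]
    for o,d in rs:
        M=np.eye(3)-np.outer(d,d);A+=M;b+=M@o
    x=np.linalg.solve(A,b); return x,max(np.linalg.norm(np.cross(x-o,d)) for o,d in rs)
def proj(ci,X):
    f=240/np.tan(np.radians(ci['fovy'])/2)
    c=R.from_rotvec(ci['attitude']).inv().apply(np.array(X)-ci['origin']);s=c[...,:2]/c[...,2:]
    s=s*(1+ci['k1']*(s**2).sum(-1,keepdims=True)); return s*f+[ci['cx'],ci['cy']]
E
python3 - <<'E'
import cv2,numpy as np
t=cv2.imread('pics/top0.png');s=cv2.imread('pics/scene0.png')
def crop(i,x,y,w,h):
    c=cv2.resize(i[y:y+h,x:x+w],(400,300),interpolation=cv2.INTER_CUBIC)
    return c
m=np.vstack([np.hstack([crop(t,170,85,160,145*120//145),crop(t,170,120,160,120)]),np.hstack([crop(s,210,130,160,120),crop(t,310,250,160,120)])])
cv2.imwrite('pics/m1.png',m)
E
```

```text
(no output)
```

View pics/m1.png

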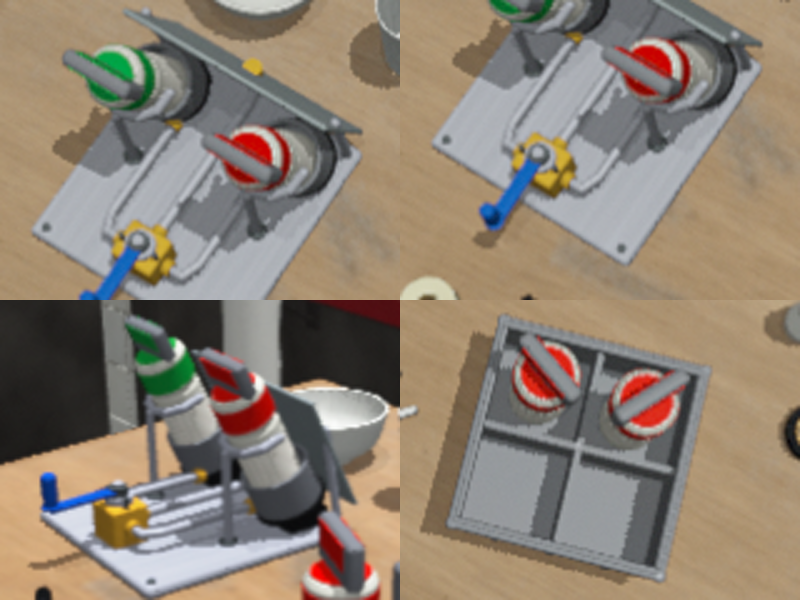

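```bash
python3 - <<'E'
from h import *
T=robot.camera_info('top');S=robot.camera_info('scene')
r=lambda x:np.round(x,4)
b=[plane(T,p,.012) for p in [(182.8,178),(260.8,225.2),(314,146.4)]]
print('base',[r(x) for x in b],[np.linalg.norm(b[0]-b[1]),np.linalg.norm(b[1]-b[2])])
print('knobtop',tri((T,(205,205)),(S,(229.2,200.8))))
print('pivot ',tri((T,(226,181)),(S,(257,195.5))))
c=[plane(T,p,.095) for p in [(350,256.8),(434,276.4),(415.2,361.2),(329.2,340)]]
print('crate',[r(x) for x in c],[np.linalg.norm(c[i]-c[i-1]) for i in range(4)])
cs=proj(S,np.array(c));print('scene proj',cs)
C=sum(c)/4;print(C)
# base pose
y=(b[0]-b[1]);y/=np.linalg.norm(y); x=b[2]-b[1];x/=np.linalg.norm(x);print('yaw',np.degrees([np.arctan2(-y[0],y[1]),np.arctan2(x[1],x[0])]))
e=c[0]-c[3]+c[1]-c[2];f=c[3]-c[2]+c[0]-c[1];print('crate yaw',np.degrees([np.arctan2(e[1],e[0]),np.arctan2(-f[0],f[1])]))
ya=.5*(np.arctan2(-y[0],y[1])+np.arctan2(x[1],x[0]))
O=(b[0]+b[2])/2;O[2]=0;Rz=R.from_euler('z',ya)
print('base centre',O)
ci=cv2.imread('pics/top0.png')
E
```

```text
base [array([0.5257, 0.2987, 0.012 ]), array([0.5168, 0.0563, 0.012 ]), array([0.7689, 0.0445, 0.012 ])] [np.float64(0.24263241405021535), np.float64(0.252389858166869)]
knobtop (array([0.4786471 , 0.17790053, 0.10438251]), np.float64(0.0007292787227349839))
pivot  (array([0.55516011, 0.16657496, 0.10219104]), np.float64(0.00021387278821101167))
crate [array([ 0.5401, -0.186 ,  0.095 ]), array([ 0.5961, -0.3811,  0.095 ]), array([ 0.4004, -0.4336,  0.095 ]), array([ 0.3461, -0.2388,  0.095 ])] [np.float64(0.20106946241932439), np.float64(0.20297205522488326), np.float64(0.20261010609716087), np.float64(0.202222003691204)]
scene proj [[338.97815121 248.31669148]
 [425.84321279 275.96739882]
 [369.56884919 327.25804772]
 [276.55361764 289.75602033]]
[ 0.47064206 -0.30990246  0.095     ]
yaw [-2.10975159 -2.66966422]
crate yaw [15.11748294 15.79874465]
base centre [0.64727846 0.17162491 0.        ]
```

```bash
cat >> h.py <<'E'
def down(yaw_y,tilt=None):
    "tool z down, tool y horizontal at heading yaw_y"
    y=np.array([np.cos(yaw_y),np.sin(yaw_y),0]);z=np.array([0,0,-1.]);return np.c_[np.cross(y,z),y,z]
def move(p,Rm,frm=None):
    s=robot.read_state(); R0=R.from_rotvec(s['ee_rot']).as_matrix();p0=s['ee_pos']
    if frm is not None:p0,R0=frm
    d=R0.T@(np.array(p)-p0)/.3; w=R.from_matrix(R0.T@Rm).as_rotvec()/(np.pi/3)
    print('shift',np.round(d,4),'turn',np.round(w,4),'rows',np.linalg.norm(d)*.3/.0625,np.linalg.norm(w)*60/10.7)
E
python3 - <<'E'
from h import *
s=robot.read_state();c=robot.camera_info('wrist');print(c)
R0=R.from_rotvec(s['ee_rot']);print(R0.as_matrix(),R0.inv().apply(c['origin']-s['ee_pos']),(R0.inv()*R.from_rotvec(c['attitude'])).as_matrix().round(3))
move([.47,.17,.42],down(np.radians(87.6)))
move([.47,.17,.42],down(np.radians(20)))
E
```

```text
{'fovy': 64.05494219321905, 'cx': 322.4902782739966, 'cy': 241.11928879905946, 'k1': -0.0625939121153856, 'origin': array([0.09975066, 0.62021239, 0.38321365]), 'attitude': array([2.32334881, 1.75078879, 0.24394001])}
[[-9.61112249e-01  2.76157842e-01 -3.00924744e-04]
 [ 2.76157990e-01  9.61111240e-01 -1.39599579e-03]
 [-9.62930304e-05 -1.42481142e-03 -9.99998980e-01]] [ 0.07542799 -0.00114244 -0.16131513] [[ 0.    -0.962 -0.274]
 [ 1.     0.     0.001]
 [-0.001 -0.274  0.962]]
shift [-1.3492 -1.1055 -0.6586] turn [-1.400e-03 -1.000e-04 -2.272e-01] rows 8.949426534170366 1.273951689763743
shift [-1.3492 -1.1055 -0.6586] turn [-1.200e-03  7.000e-04  8.995e-01] rows 8.949426534170366 5.043833523408192
```

Request:
jog_arm(commands=[[[-0.1, -0.1, -0.2], [0, 0, -0.1], 87], [[-0.3, -0.25, -0.35], [0, 0, -0.2273], 87], [[-0.45, -0.37, -0.5], [0, 0, -0.2273], 87], [[-0.6, -0.5, -0.65], [0, 0, -0.2273], 87], [[-0.75, -0.6, -0.6586], [0, 0, -0.2273], 87]])

```text
clock: 0.72
ee_pos: [0.3144, 0.3976, 0.4065]
ee_rot: [0.064, 3.14, 0.003]
force: [1.6, 1.1, -0.5]
gripper_width: 0.087
finger_force: 0.0
```

```bash
python3 - <<'E'
from h import *
s=robot.read_state();print(s['clock'],s['ee_pos'],s['joints'])
move([.49,.15,.42],down(np.radians(87.6)))
E
```

```text
0.725 [0.3144496  0.39756924 0.40652418] [-1.05089707  0.09893675  0.06005462  1.58162336 -0.0063121   1.45928782
  0.5397618 ]
shift [-0.6182 -0.8007 -0.046 ] turn [0.0017 0.0007 0.0012] rows 4.860684963819632 0.012564803213941373
```

Request:
jog_arm(commands=[[[-0.12, -0.16, -0.046], [0, 0, 0], 87], [[-0.25, -0.32, -0.046], [0, 0, 0], 87], [[-0.37, -0.48, -0.046], [0, 0, 0], 40], [[-0.5, -0.64, -0.046], [0, 0, 0], 40], [[-0.6, -0.77, -0.046], [0, 0, 0], 40]])

```text
clock: 1.35
ee_pos: [0.4851, 0.1577, 0.4185]
ee_rot: [0.068, 3.141, -0.0]
force: [-0.8, 0.8, 0.5]
gripper_width: 0.0603
finger_force: 0.0
```

```bash
python3 - <<'E'
from h import *
import pickle
robot.get_image('wrist')
s=robot.read_state();c=robot.camera_info('wrist');im=robot.get_image('wrist')[:,:,::-1]
cv2.imwrite('pics/w1.png',im);pickle.dump(c,open('w1.pkl','wb'));print(s['clock'],s['ee_pos'],s['joint_vel'].round(3),c['origin'])
E
```

```text
1.4 [0.48802782 0.15152867 0.41847806] [-0.037 -0.024 -0.04   0.026  0.018  0.008 -0.16 ] [0.41209762 0.15472972 0.57965142]
```

View pics/w1.png

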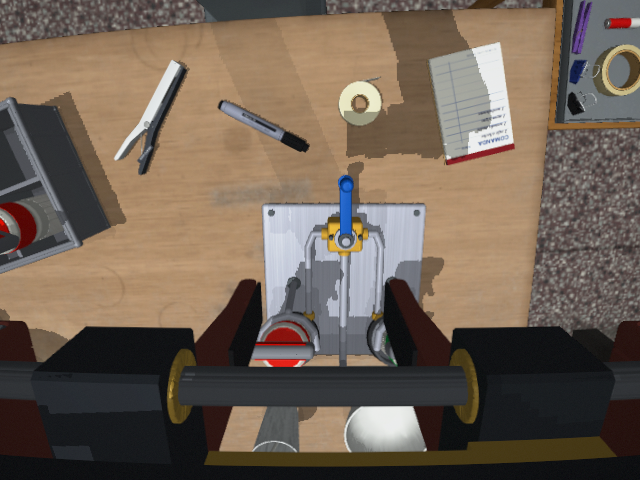

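Wrist view: base front corners at (263,205) and (425,204), knob top ~(347,184), valve pivot ~(346,241); cartridges hidden by the gripper.

```bash
python3 - <<'E'
from h import *
import pickle
W=pickle.load(open('w1.pkl','rb'));T=robot.camera_info('top');S=robot.camera_info('scene')
a,b=plane(W,(425.5,203.5),.012),plane(W,(262.5,204.5),.012)
print(a,b,np.linalg.norm(a-b),(a+b)/2,np.degrees(np.arctan2(-(a-b)[0],(a-b)[1])))
print('front corner TW',tri((T,(260.8,225.2)),(W,(262.5,204.5))),'left',tri((T,(182.8,178)),(W,(425.5,203.5))))
print('knob',tri((T,(205,205)),(S,(229.2,200.8)),(W,(347,184))),tri((T,(205,205)),(W,(347,184))))
print('pivot',tri((T,(226,181)),(S,(257,195.5)),(W,(346,241))),tri((T,(226,181)),(W,(346,241))))
w=cv2.imread('pics/w1.png');hsv=cv2.cvtColor(w,cv2.COLOR_BGR2HSV)
m=cv2.inRange(hsv,(100,150,60),(125,255,255))[160:260,320:370];ys,xs=np.nonzero(m);print('blue',[(y+160,xs[ys==y].min()+320,xs[ys==y].max()+320) for y in range(ys.min(),ys.max(),4) if (ys==y).any()])
t=cv2.imread('pics/top0.png');s=cv2.imread('pics/scene0.png')
crop=lambda i,x,y:cv2.resize(i[y:y+75,x:x+100],(400,300),interpolation=cv2.INTER_CUBIC)
cv2.imwrite('pics/m2.png',np.vstack([np.hstack([crop(t,185,85),crop(t,230,110)]),np.hstack([crop(s,250,130),crop(w,250,280)])]))
E
```

```text
[0.52382556 0.30305307 0.012     ] [0.51338084 0.05825003 0.012     ] 0.2450257589799226 [0.5186032  0.18065155 0.012     ] -2.4430903364249428
front corner TW (array([0.51597407, 0.05735206, 0.00681175]), np.float64(0.0016419072110764755)) left (array([ 0.53117248,  0.31214676, -0.02234628]), np.float64(0.0005822591094871142))
knob (array([0.47825782, 0.17947237, 0.10338617]), np.float64(0.0021833018240063184)) (array([0.47858756, 0.18134099, 0.09510785]), np.float64(0.0008306381820468178))
pivot (array([0.55553808, 0.172634  , 0.09770475]), np.float64(0.0061103408501145574)) (array([0.56269149, 0.17935682, 0.06225799]), np.float64(0.0006786992259171576))
blue [(175, np.int64(345), np.int64(345)), (179, np.int64(339), np.int64(352)), (183, np.int64(338), np.int64(352)), (187, np.int64(340), np.int64(352)), (191, np.int64(340), np.int64(350)), (195, np.int64(340), np.int64(351)), (199, np.int64(340), np.int64(351)), (203, np.int64(340), np.int64(351)), (207, np.int64(340), np.int64(351)), (211, np.int64(340), np.int64(351)), (215, np.int64(340), np.int64(351)), (219, np.int64(340), np.int64(351)), (223, np.int64(340), np.int64(350)), (227, np.int64(340), np.int64(350)), (231, np.int64(340), np.int64(351))]
```

View pics/m2.png

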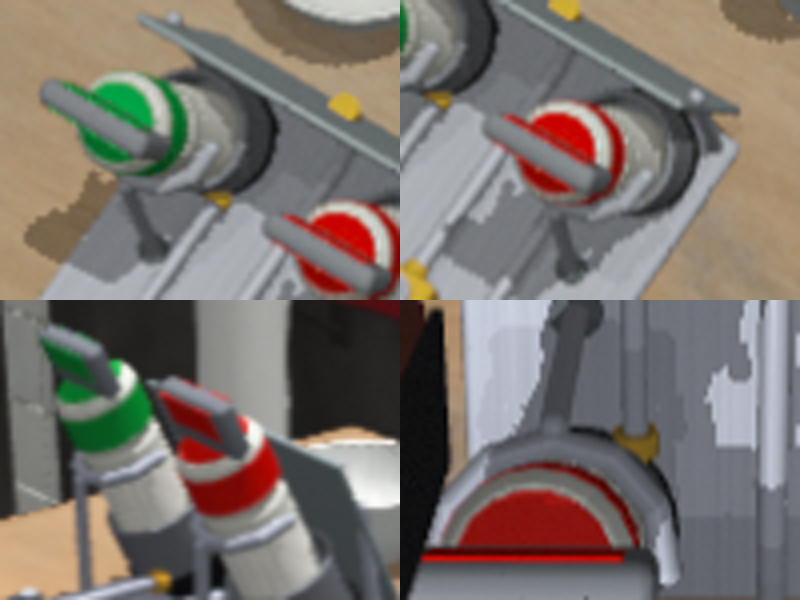

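```bash
cat >> h.py <<'E'
YAW=np.radians(-2.4);ORG=np.array([.678,.1715,0])
Rs=R.from_euler('z',YAW).as_matrix()
Rc=Rs@R.from_euler('y',-25,degrees=True).as_matrix()  # cartridge axes in world
st=lambda p:ORG+Rs@np.array(p,float)
cart=lambda side,p:st((.045,side*.078,.048))+Rc@np.array(p,float)
E
python3 - <<'E'
from h import *
T=robot.camera_info('top');S=robot.camera_info('scene')
for n,sd in(('red',-1),('green',1)):
    P=np.array([cart(sd,(x,y,.188)) for x,y in((0,-.037),(0,.037),(0,0),(-.008,-.037),(.008,-.037),(-.008,.037),(.008,.037))]);print(n,P[2],'\nT',proj(T,P[:3]).round(1).tolist(),'\nS',proj(S,P).round(1).tolist())
# measured: ridge middle in both views
print('red mid',tri((T,(266.2,147.9)),(S,(299.3,153.5))))
print('green mid',tri((T,(210.3,114.7)),(S,(269.6,140.3))))
t=cv2.imread('pics/top0.png');s=cv2.imread('pics/scene0.png');out=[]
for im,c,(x,y) in((t,T,(185,85)),(t,T,(230,110)),(s,S,(250,125)),(t,T,(175,160))):
    k=cv2.resize(im[y:y+75,x:x+100],(400,300),interpolation=cv2.INTER_CUBIC)
    def pl(P,col):
        q=((proj(c,np.array(P))-[x,y]+.5)*4*8).astype(np.int32);cv2.polylines(k,[q],False,col,1,cv2.LINE_AA,3)
    for sd in(1,-1):
        pl([cart(sd,(a*.008,b*.037,.188)) for a,b in((-1,-1),(1,-1),(1,1),(-1,1),(-1,-1))],(255,0,255))
        pl([cart(sd,(.03*np.cos(a),.03*np.sin(a),.15)) for a in np.linspace(0,6.29,30)],(255,255,0))
    pl([st((-.2+.0085*np.cos(a),.0085*np.sin(a),.108)) for a in np.linspace(0,6.29,20)],(0,255,255))
    pl([st(p) for p in((.1,.125,.012),(-.16,.125,.012),(-.16,-.125,.012),(.1,-.125,.012))],(0,255,0))
    out.append(k)
cv2.imwrite('pics/m3.png',np.vstack([np.hstack(out[:2]),np.hstack(out[2:])]))
E
```

```text
red [0.64031169 0.09501113 0.21838586] 
T [[278.2, 155.8], [250.8, 139.7], [264.4, 147.7]] 
S [[306.3, 155.9], [290.0, 148.9], [298.0, 152.3], [303.8, 157.8], [308.7, 154.0], [287.7, 150.7], [292.3, 147.1]]
green [0.64684429 0.25087429 0.21838586] 
T [[221.0, 122.1], [194.6, 106.7], [207.7, 114.4]] 
S [[273.5, 141.8], [259.8, 135.9], [266.5, 138.8], [271.2, 143.5], [275.8, 140.1], [257.6, 137.6], [262.0, 134.3]]
red mid (array([0.642574  , 0.09225125, 0.21550948]), np.float64(0.00018178254662445017))
green mid (array([0.65170517, 0.2462183 , 0.21411462]), np.float64(0.001574877831780209))
```

View pics/m3.png

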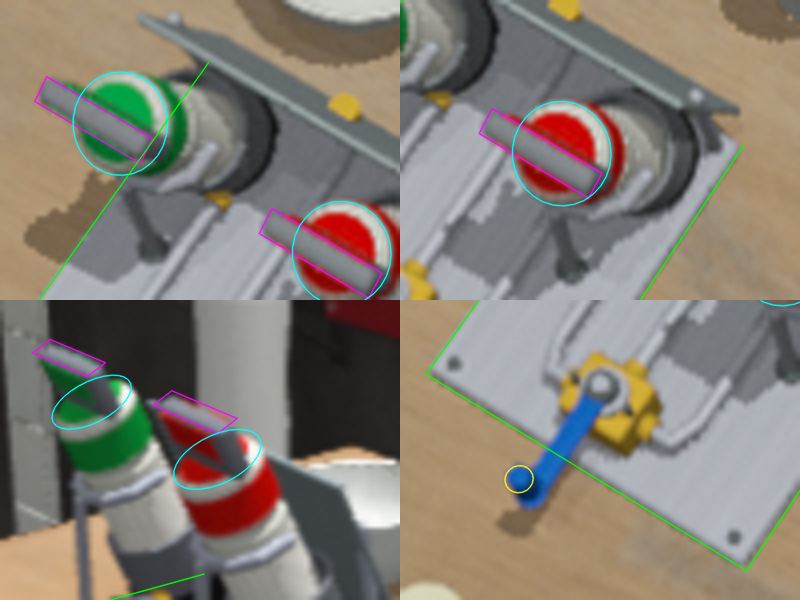

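Model overlay (m3) matches the fins and caps within ~1 px; I shift the origin by (+3,−3.5) mm. Next, the lever.

```bash
sed -i 's/ORG=np.array(\[.678,.1715,0\])/ORG=np.array([.681,.168,0])/' h.py; python3 - <<'E'
from h import *
move([.4795,.178,.085],down(np.radians(87.6)))
A=down(np.radians(87.6));ax=np.array([.560,.1742,0])
kn=lambda t:ax+.08*Rs@np.array([-np.cos(t),np.sin(t),0])
for t in np.linspace(.11,1.1,10).tolist()+[1.16,1.22]:
    print(round(t,2),end=' ');p=kn(t);p[2]=.085;move(p,down(np.radians(87.6-36*t)),([.4795,.178,.085],A))
E
```

```text
shift [0.0279 0.0794 1.1112] turn [-0.002   0.0007 -0.0082] rows 5.348858612642663 0.04774086925629299
0.11 shift [-0.0036  0.0279  0.    ] turn [0.    0.    0.066] rows 0.13480111240209033 0.3700934579439248
0.22 shift [-0.0084  0.0568  0.    ] turn [0.    0.    0.132] rows 0.2754819553639999 0.7401869158878511
0.33 shift [-0.0164  0.085   0.    ] turn [0.    0.    0.198] rows 0.41544465446533724 1.110280373831776
0.44 shift [-0.0274  0.1122  0.    ] turn [0.    0.    0.264] rows 0.554178907070812 1.4803738317757014
0.55 shift [-0.0413  0.138   0.    ] turn [0.   0.   0.33] rows 0.6912483321347983 1.8504672897196266
0.66 shift [-0.058   0.1621  0.    ] turn [0.    0.    0.396] rows 0.8262328599443145 2.220560747663553
0.77 shift [-0.0772  0.1842  0.    ] turn [0.    0.    0.462] rows 0.9587219014363704 2.5906542056074775
0.88 shift [-0.0987  0.2041  0.    ] turn [0.    0.    0.528] rows 1.0883135968734485 2.960747663551403
0.99 shift [-0.1223  0.2215  0.    ] turn [0.    0.    0.594] rows 1.2146153725424218 3.330841121495328
1.1 shift [-0.1477  0.2362  0.    ] turn [0.   0.   0.66] rows 1.3372448658557805 3.700934579439253
1.16 shift [-0.1621  0.2431  0.    ] turn [0.    0.    0.696] rows 1.4024526511835684 3.902803738317757
1.22 shift [-0.177  0.249  0.   ] turn [0.    0.    0.732] rows 1.4663985159439408 4.104672897196264
```

Request:
jog_arm(commands=[[[0.028, 0.079, 0.1], [0, 0, 0], 44], [[0.028, 0.079, 0.25], [0, 0, 0], 44], [[0.028, 0.079, 0.42], [0, 0, 0], 44], [[0.028, 0.079, 0.6], [0, 0, 0], 44], [[0.028, 0.079, 0.75], [0, 0, 0], 44]])

```text
clock: 2.08
ee_pos: [0.4755, 0.1849, 0.1915]
ee_rot: [-0.064, -3.14, 0.0]
force: [-0.1, 0.3, -0.1]
gripper_width: 0.0442
finger_force: 0.0
```

```bash
python3 - <<'E'
from h import *
import pickle
robot.get_image('wrist')
s=robot.read_state();c=robot.camera_info('wrist');im=robot.get_image('wrist')[:,:,::-1]
cv2.imwrite('pics/w2.png',im);print(s['clock'],s['ee_pos'])
move([.4795,.178,.085],down(np.radians(87.6)))
hsv=cv2.cvtColor(im,cv2.COLOR_BGR2HSV);m=cv2.inRange(hsv,(100,150,60),(125,255,255))
n,l,st_,ce=cv2.connectedComponentsWithStats(m);i=1+np.argmax(st_[1:,4]);print(st_[i],ce[i])
print('model knob px',proj(c,np.array([[.4795,.178,.108],[.4795,.178,.075]])),[proj(c,s['ee_pos'])])
k=m[:, :];ys,xs=np.nonzero(l==i)
for y in range(ys.min(),ys.max(),6):print(y,xs[ys==y].min(),xs[ys==y].max(),end='; ')
E
```

```text
2.125 [0.4727364  0.18370501 0.18641623]
shift [-0.024  -0.017   0.3478] turn [-0.0041 -0.0071  0.0011] rows 1.6751658856494807 0.04659830172122906
[ 307  233   27  100 2025] [320.30864198 280.28098765]
model knob px [[316.09930496 262.78673676]
 [316.96679631 248.5141287 ]] [array([324.52553132, 303.24586003])]
233 320 320; 239 309 331; 245 307 333; 251 308 332; 257 308 331; 263 309 330; 269 310 330; 275 311 330; 281 311 330; 287 311 330; 293 311 330; 299 311 330; 305 311 330; 311 312 330; 317 312 330; 323 312 330; 329 312 330;
```

```bash
python3 - <<'E'
from h import *
print(robot.read_state()['ee_pos'])
move([.478,.180,.085],down(np.radians(87.6)))
E
```

```text
[0.47330285 0.18380252 0.1893531 ]
shift [-0.0188 -0.0105  0.3478] turn [-0.0041 -0.0071  0.0011] rows 1.6724471735426356 0.04659830172122906
```

Request:
jog_arm(commands=[[[-0.02, -0.012, 0.1], [0, 0, 0], 44], [[-0.02, -0.012, 0.2], [0, 0, 0], 44], [[-0.02, -0.012, 0.3], [0, 0, 0], 44], [[-0.02, -0.012, 0.34], [0, 0, 0], 22], [[-0.02, -0.012, 0.34], [0, 0, 0], 22]], grip_force=5)

```text
clock: 2.8
ee_pos: [0.4828, 0.1809, 0.0922]
ee_rot: [-0.065, -3.141, -0.0]
force: [0.2, -0.0, -0.1]
gripper_width: 0.0278
finger_force: 0.0
```

Request:
jog_arm(commands=[[[0, 0, 0], [0, 0, 0], 21], [[0, 0, 0], [0, 0, 0], 21]])

```text
clock: 3.05
ee_pos: [0.4832, 0.1808, 0.0927]
ee_rot: [0.066, 3.139, 0.002]
force: [-0.4, -0.3, 0.1]
gripper_width: 0.0214
finger_force: 0.0
```

Request:
jog_arm(commands=[[[-0.003, 0.028, 0], [0, 0, 0.066], 21], [[-0.008, 0.057, 0], [0, 0, 0.132], 21], [[-0.016, 0.085, 0], [0, 0, 0.198], 21], [[-0.027, 0.112, 0], [0, 0, 0.264], 21], [[-0.041, 0.138, 0], [0, 0, 0.33], 21]])

```text
clock: 3.68
ee_pos: [0.4959, 0.2212, 0.0919]
ee_rot: [-0.608, -3.081, 0.001]
force: [-2.9, -0.9, -0.6]
gripper_width: 0.0209
finger_force: 1.0
```

```bash
python3 - <<'E'
from h import *
s=robot.read_state();print(s['ee_pos'],s['force'],s['gripper_width'])
ax=np.array([.560,.1742,0])
kn=lambda t:ax+.08*Rs@np.array([-np.cos(t),np.sin(t),0])
f=kn(.55);A=down(np.radians(87.6-36*.55))
print(f)
for t in (.66,.77,.88,.99,1.1,1.16,1.22):
    print(t,kn(t)[:2],end=' ');move(kn(t),down(np.radians(87.6-36*t)),(f,A))
E
```

```text
[0.4959091  0.22118849 0.09191599] [-2.94582885 -0.89003129 -0.58637217] 0.02092255463524738
[0.49360889 0.2188343  0.        ]
0.66 [0.49891003 0.22585284] shift [-0.0075  0.0283  0.    ] turn [0.    0.    0.066] rows 0.1407290240692935 0.37009345794392606
0.77 [0.50494961 0.23224701] shift [-0.0181  0.0557  0.    ] turn [0.    0.    0.132] rows 0.28103245014316774 0.740186915887851
0.88 [0.51165464 0.23793951] shift [-0.0316  0.0817  0.    ] turn [0.    0.    0.198] rows 0.4204859673356313 1.1102803738317757
0.99 [0.51894405 0.24286155] shift [-0.0479  0.1061  0.    ] turn [0.    0.    0.264] rows 0.558667835087026 1.480373831775701
1.1 [0.52672973 0.24695362] shift [-0.0668  0.1285  0.    ] turn [0.   0.   0.33] rows 0.6951601586076491 1.850467289719627
1.16 [0.5311522  0.24881772] shift [-0.0781  0.1398  0.    ] turn [0.    0.    0.366] rows 0.7687505285357101 2.0523364485981306
1.22 [0.53567849 0.25041328] shift [-0.0901  0.1504  0.    ] turn [0.    0.    0.402] rows 0.8416490748771919 2.254205607476636
```

Request:
jog_arm(commands=[[[-0.008, 0.028, 0], [0, 0, 0.066], 21], [[-0.018, 0.056, 0], [0, 0, 0.132], 21], [[-0.032, 0.082, 0], [0, 0, 0.198], 21], [[-0.048, 0.106, 0], [0, 0, 0.264], 21], [[-0.067, 0.128, 0], [0, 0, 0.33], 21]])

```text
clock: 4.3
ee_pos: [0.529, 0.2495, 0.0919]
ee_rot: [-1.128, -2.931, 0.001]
force: [-2.5, 0.1, 0.2]
gripper_width: 0.021
finger_force: 0.9
```

Request:
jog_arm(commands=[[[-0.01, 0.014, 0], [0, 0, 0], 21], [[-0.01, 0.014, 0], [0, 0, 0], 21]])

```text
clock: 4.55
ee_pos: [0.5324, 0.2497, 0.0913]
ee_rot: [-1.122, -2.93, 0.005]
force: [-7.7, -1.9, 2.5]
gripper_width: 0.0212
finger_force: 3.2
```

Request:
jog_arm(commands=[[[-0.006, 0.014, 0], [0, 0, 0], 21], [[-0.006, 0.014, 0], [0, 0, 0], 21]])

```text
clock: 4.8
ee_pos: [0.5352, 0.2512, 0.091]
ee_rot: [-1.121, -2.928, 0.007]
force: [-10.7, -2.6, 5.7]
gripper_width: 0.0267
finger_force: 5.0
```

Request:
jog_arm(commands=[[[0.004, -0.01, 0], [0, 0, 0], 44], [[0.004, -0.01, 0], [0, 0, 0], 50], [[0.004, -0.01, -0.15], [0, 0, 0], 60], [[0.004, -0.01, -0.35], [0, 0, 0], 60], [[0.1, -0.25, -0.5], [0, 0, 0], 60]])

```text
clock: 5.42
ee_pos: [0.4906, 0.2284, 0.2313]
ee_rot: [1.123, 2.928, 0.007]
force: [-0.6, -0.3, 0.4]
gripper_width: 0.06
finger_force: 0.0
```

```bash
python3 - <<'E'
from h import *
T=robot.camera_info('top');S=robot.camera_info('scene')
t=robot.get_image('top')[:,:,::-1];s_=robot.get_image('scene')[:,:,::-1]
for im,c,n in((t,T,'T'),(s_,S,'S')):
    hsv=cv2.cvtColor(np.ascontiguousarray(im),cv2.COLOR_BGR2HSV);m=cv2.inRange(hsv,(100,150,60),(125,255,255))
    n_,l,a,ce=cv2.connectedComponentsWithStats(m);print(n,[(a[i].tolist(),ce[i].round(1)) for i in range(1,n_) if a[i,4]>25][:5])
    for th in(1.0,1.1):print(th,proj(c,np.array([st((-.12-.08*np.cos(th),.08*np.sin(th),.1)),st((-.12,0,.1))])).round(1).tolist())
s=robot.read_state();print(s['clock'],s['ee_pos'],s['force'])
G=Rc@np.diag([1,1,1]);
z=-Rc[:,2];y=Rc[:,0];A=np.c_[np.cross(y,z),y,z]
print(A)
for d in (.30,):
    move(cart(-1,(0,0,d)),A)
k=np.hstack([cv2.resize(t[150:225,185:285],(400,300)),cv2.resize(s_[160:235,205:305],(400,300))]);cv2.imwrite('pics/m4.png',k)
E
```

```text
T [([188, 172, 33, 12, 187], array([203.2, 178.9])), ([0, 227, 5, 9, 26], array([  1.2, 230.5]))]
1.0 [[192.6, 178.6], [225.3, 178.0]]
1.1 [[192.9, 175.5], [225.3, 178.0]]
S [([229, 187, 25, 20, 128], array([237. , 197.6]))]
1.0 [[231.2, 191.3], [257.6, 195.0]]
1.1 [[232.8, 190.3], [257.6, 195.0]]
5.525 [0.48672134 0.22545442 0.23214036] [ 0.22546665 -0.0938127   0.0834746 ]
[[ 0.04187565  0.9055128   0.42224755]
 [ 0.99912283 -0.03795223 -0.01769742]
 [ 0.          0.42261826 -0.90630779]]
shift [-0.5651 -0.0809 -0.2931] turn [-0.3843 -0.1856  0.8247] rows 3.0801704107130665 5.206861477022935
```

View pics/m4.png

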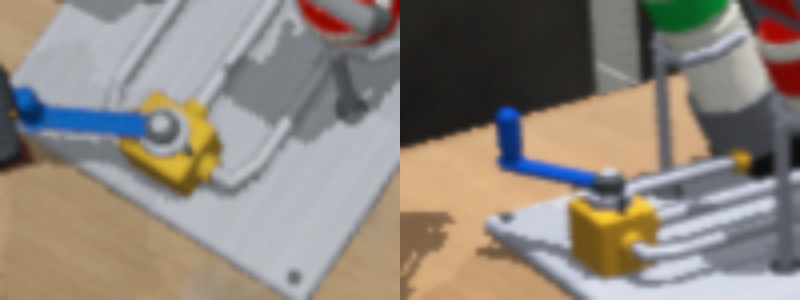

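Lever is at the left stop (knob ~(191,175) in the top view, matching 1.1 rad). Now over the red cartridge.

Request:
jog_arm(commands=[[[-0.08, -0.01, -0.2], [0, 0, 0], 70], [[-0.23, -0.03, -0.35], [-0.077, -0.037, 0.165], 70], [[-0.38, -0.05, -0.4], [-0.154, -0.074, 0.33], 70], [[-0.5, -0.07, -0.4], [-0.231, -0.111, 0.495], 70], [[-0.565, -0.081, -0.36], [-0.307, -0.148, 0.66], 70]])

```text
clock: 6.15
ee_pos: [0.5994, 0.0929, 0.3375]
ee_rot: [1.866, 2.183, 0.343]
force: [-0.5, 0.0, 0.2]
gripper_width: 0.0699
finger_force: 0.0
```

```bash
python3 - <<'E'
from h import *
s=robot.read_state();print(s['clock'],s['ee_pos'],s['force'],s['joints'].round(2))
z=-Rc[:,2];y=Rc[:,0];A=np.c_[np.cross(y,z),y,z]
move(cart(-1,(0,0,.27)),A)
E
```

```text
6.15 [0.59941532 0.09293903 0.33747387] [-0.4637333   0.04501933  0.17605551] [-0.9   0.09  0.68  1.82  0.    0.91 -0.08]
shift [ 0.0008 -0.0213  0.1509] turn [-0.0863 -0.038   0.1827] rows 0.7315331970837156 1.1527813341948778
```

Request:
jog_arm(commands=[[[0, -0.021, 0], [-0.06, -0.025, 0.12], 70], [[0, -0.021, 0.08], [-0.086, -0.038, 0.183], 70], [[0, -0.021, 0.15], [-0.086, -0.038, 0.183], 70], [[0, -0.021, 0.15], [-0.086, -0.038, 0.183], 70]])

```text
clock: 6.65
ee_pos: [0.606, 0.0952, 0.2902]
ee_rot: [2.013, 1.948, 0.419]
force: [-0.1, -0.3, -0.1]
gripper_width: 0.0701
finger_force: 0.0
```

```bash
python3 - <<'E'
from h import *
robot.get_image('wrist');c=robot.camera_info('wrist');im=robot.get_image('wrist')[:,:,::-1]
P=[cart(-1,(a*.008,b*.037,.188)) for a,b in((-1,-1),(1,-1),(1,1),(-1,1),(-1,-1))]
k=np.ascontiguousarray(im);cv2.polylines(k,[(proj(c,np.array(P))*8).astype(np.int32)],False,(255,0,255),1,cv2.LINE_AA,3)
cv2.imwrite('pics/w3.png',k)
s=robot.read_state();print(s['clock'],s['ee_pos'],s['force'])
z=-Rc[:,2];y=Rc[:,0];A=np.c_[np.cross(y,z),y,z]
move(cart(-1,(0,0,.155)),A);print(proj(c,np.array(P)).round(0).tolist())
E
```

```text
6.75 [0.60663923 0.09508352 0.29196794] [1.11713104 0.60847985 0.61044599]
shift [-0.0071  0.0097  0.3841] turn [-0.0056 -0.0006  0.0078] rows 1.8444144891041072 0.054070777125539454
[[316.0, 302.0], [339.0, 302.0], [342.0, 196.0], [317.0, 196.0], [316.0, 302.0]]
```

View pics/w3.png

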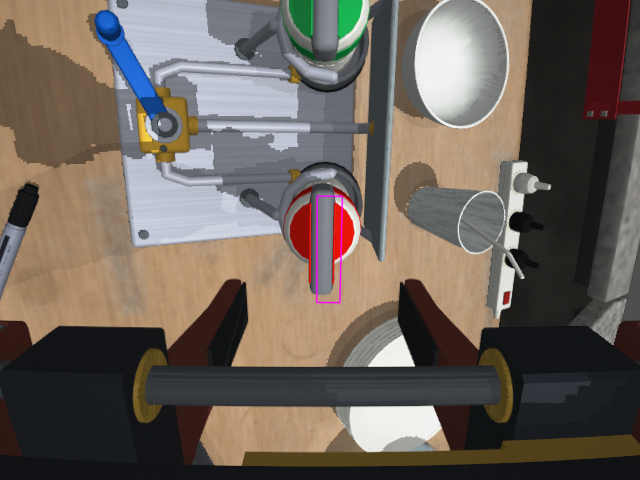

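Fin at cols 311–332, rows 186–294 in the wrist view: about 4 mm toward the robot and slightly left of the model; correcting and descending.

Request:
jog_arm(commands=[[[0.003, -0.002, 0.1], [0, 0, 0], 60], [[0.003, -0.002, 0.2], [0, 0, 0], 60], [[0.003, -0.002, 0.3], [0, 0, 0], 60], [[0.003, -0.002, 0.37], [0, 0, 0], 60], [[0.003, -0.002, 0.37], [0, 0, 0], 60]])

```text
clock: 7.38
ee_pos: [0.6521, 0.094, 0.1898]
ee_rot: [2.013, 1.947, 0.42]
force: [0.8, -1.2, 0.5]
gripper_width: 0.06
finger_force: 0.0
```

Request:
jog_arm(commands=[[[0, 0, 0], [0, 0, 0], 30], [[0, 0, 0], [0, 0, 0], 20], [[0, 0, 0], [0, 0, 0], 10], [[0, 0, 0], [0, 0, 0], 10], [[0, 0, 0], [0, 0, 0], 10]], grip_force=35)

```text
clock: 8.0
ee_pos: [0.652, 0.0945, 0.1905]
ee_rot: [2.013, 1.947, 0.423]
force: [-1.1, -0.2, 2.8]
gripper_width: 0.0158
finger_force: 35.0
```

```bash
python3 - <<'E'
from h import *
s=robot.read_state();print(s['clock'],s['ee_pos'],s['force'],s['gripper_width'],s['finger_force'])
A=R.from_rotvec(s['ee_rot']).as_matrix();print(A,'cart coords of TCP',Rc.T@(s['ee_pos']-cart(-1,(0,0,0))))
E
```

```text
8.0 [0.6519643  0.09448526 0.19045275] [-1.12251824 -0.16047027  2.76874094] 0.015783269731114297 34.9562269449234
[[ 0.03369014  0.90839615  0.41675101]
 [ 0.99942969 -0.0296632  -0.0161367 ]
 [-0.00229635  0.41705698 -0.90887744]] cart coords of TCP [-0.00408287  0.00333385  0.15908309]
```

Request:
jog_arm(commands=[[[0, 0, -0.03], [0, 0, 0], 10], [[0, 0, -0.07], [0, 0, 0], 10], [[0, 0, -0.11], [0, 0, 0], 10], [[0, 0, -0.16], [0, 0, 0], 10], [[0, 0, -0.21], [0, 0, 0], 10]])

```text
clock: 8.62
ee_pos: [0.6252, 0.0954, 0.2486]
ee_rot: [2.013, 1.947, 0.423]
force: [2.2, 0.1, -2.9]
gripper_width: 0.0156
finger_force: 35.0
```

Request:
jog_arm(commands=[[[0, 0, -0.06], [0, 0, 0], 10], [[0, 0, -0.13], [0, 0, 0], 10], [[0, 0, -0.2], [0, 0, 0], 10], [[0, 0, -0.28], [0, 0, 0], 10], [[0, 0, -0.36], [0, 0, 0], 10]])

```text
clock: 9.25
ee_pos: [0.5792, 0.0964, 0.3462]
ee_rot: [2.014, 1.947, 0.42]
force: [0.3, 0.6, -2.7]
gripper_width: 0.0157
finger_force: 35.0
```

```bash
python3 - <<'E'
from h import *
im=robot.get_image('scene')[:,:,::-1];cv2.imwrite('pics/s2.png',im)
s=robot.read_state();print(s['clock'],s['ee_pos'],s['force'],s['joints'].round(2))
# crate centre from top rim corners; left-near compartment
C=np.array([.4706,-.3099]);a=np.radians(15.4);Rk=R.from_euler('z',a).as_matrix()[:2,:2]
for sg in(1,-1):
    q=C+Rk@[-.0475,sg*.0475];print('comp',q)
    for yy in(15.4,-2.4,-20,-40): print(yy,end=' ');move([q[0],q[1],.36],down(np.radians(yy)))
E
```

```text
9.3 [0.57971944 0.09650769 0.34914279] [ 0.96573573  0.55661976 -1.48543498] [-1.04 -0.02  0.7   1.91  0.22  0.86 -0.48]
comp [ 0.41219155 -0.27671938]
15.4 shift [-1.2629 -0.4524 -0.2474] turn [ 0.4084  0.0629 -0.2856] rows 6.547928756287661 2.8166735472974067
-2.4 shift [-1.2629 -0.4524 -0.2474] turn [ 0.4116 -0.0011  0.0064] rows 6.547928756287661 2.308504910396703
-20 shift [-1.2629 -0.4524 -0.2474] turn [ 0.4083 -0.0643  0.2952] rows 6.547928756287661 2.848019728031363
-40 shift [-1.2629 -0.4524 -0.2474] turn [ 0.3965 -0.1361  0.6232] rows 6.547928756287661 4.211598480901681
comp [ 0.43741938 -0.36830845]
15.4 shift [-1.5651 -0.3663 -0.2077] turn [ 0.4084  0.0629 -0.2856] rows 7.779706493041699 2.8166735472974067
-2.4 shift [-1.5651 -0.3663 -0.2077] turn [ 0.4116 -0.0011  0.0064] rows 7.779706493041699 2.308504910396703
-20 shift [-1.5651 -0.3663 -0.2077] turn [ 0.4083 -0.0643  0.2952] rows 7.779706493041699 2.848019728031363
-40 shift [-1.5651 -0.3663 -0.2077] turn [ 0.3965 -0.1361  0.6232] rows 7.779706493041699 4.211598480901681
```

View pics/s2.png

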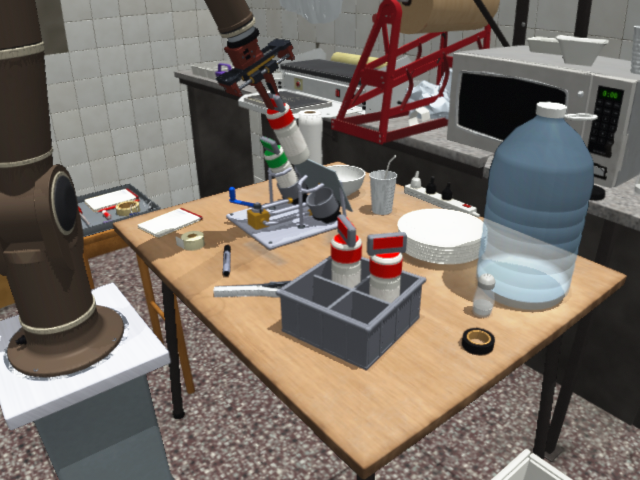

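Cartridge is held, clear of socket and fork; green stays seated. Carry toward the crate while turning upright.

Request:
jog_arm(commands=[[[-0.1, 0.03, -0.15], [0.08, 0.012, -0.057], 10], [[-0.25, -0.03, -0.2], [0.16, 0.025, -0.114], 10], [[-0.42, -0.1, -0.25], [0.24, 0.037, -0.171], 10], [[-0.6, -0.17, -0.3], [0.32, 0.05, -0.23], 10], [[-0.78, -0.23, -0.34], [0.4084, 0.063, -0.2856], 10]])

```text
clock: 9.93
ee_pos: [0.4657, -0.1349, 0.4107]
ee_rot: [-1.898, -2.5, 0.002]
force: [1.2, -1.0, -3.4]
gripper_width: 0.016
finger_force: 35.0
```

```bash
python3 - <<'E'
from h import *
s=robot.read_state();print(s['clock'],s['ee_pos'],s['force'],s['joints'].round(2),s['gripper_width'])
move([.412,-.277,.40],down(np.radians(15.4)))
E
```

```text
9.925 [ 0.46566808 -0.13491014  0.41070813] [ 1.20022304 -0.96578621 -3.36374134] [-0.81  0.04  1.05  1.66 -0.03  1.47  0.52] 0.015965834745622083
shift [-0.4082 -0.2994  0.0359] turn [-0.0027 -0.0015  0.003 ] rows 2.4362307719104197 0.02409223938304782
```

Request:
jog_arm(commands=[[[-0.12, -0.09, 0.01], [0, 0, 0], 10], [[-0.24, -0.18, 0.02], [0, 0, 0], 10], [[-0.34, -0.25, 0.03], [0, 0, 0], 10], [[-0.408, -0.299, 0.036], [0, 0, 0], 10], [[-0.408, -0.299, 0.036], [0, 0, 0], 10]])

```text
clock: 10.55
ee_pos: [0.412, -0.2767, 0.3995]
ee_rot: [-1.908, -2.495, 0.004]
force: [-0.1, 0.2, -1.9]
gripper_width: 0.016
finger_force: 35.0
```

```bash
python3 - <<'E'
from h import *
T=robot.camera_info('top');S=robot.camera_info('scene');Wi=robot.camera_info('wrist')
t=robot.get_image('top')[:,:,::-1];s_=robot.get_image('scene')[:,:,::-1];w=robot.get_image('wrist')[:,:,::-1]
C=np.array([.4706,-.3099,0]);Rk=R.from_euler('z',15.4,degrees=True).as_matrix()
out=[]
for im,c in((s_,S),(w,Wi)):
    k=np.ascontiguousarray(im)
    P=np.array([C+Rk@[a*.104,b*.104,.095] for a,b in((-1,-1),(1,-1),(1,1),(-1,1),(-1,-1))]);print(proj(c,P).round(1).tolist())
    cv2.polylines(k,[(proj(c,P)*8).astype(np.int32)],False,(255,0,255),1,cv2.LINE_AA,3);out.append(k)
a=cv2.resize(out[0][150:390,240:440],(400,480));b=cv2.resize(out[1],(400,300));
cv2.imwrite('pics/m5.png',np.hstack([a,np.vstack([b,np.zeros((180,400,3),np.uint8)])]));cv2.imwrite('pics/w5raw.png',w)
s=robot.read_state();print(s['clock'],s['ee_pos'],s['force'],s['joints'].round(2),R.from_rotvec(s['ee_rot']).as_matrix().round(3))
E
```

```text
[[370.2, 329.0], [427.2, 275.8], [338.9, 247.2], [274.6, 290.0], [370.2, 329.0]]
[[281.8, 308.0], [437.4, 307.5], [451.0, 147.8], [276.2, 147.8], [281.8, 308.0]]
10.7 [ 0.41412886 -0.27383093  0.39958147] [ 0.29753898  1.23989367 -2.62330525] [-0.58  0.1   1.19  1.66 -0.1   1.44  0.9 ] [[-0.268  0.963 -0.001]
 [ 0.963  0.268 -0.001]
 [-0.001 -0.002 -1.   ]]
```

View pics/m5.png

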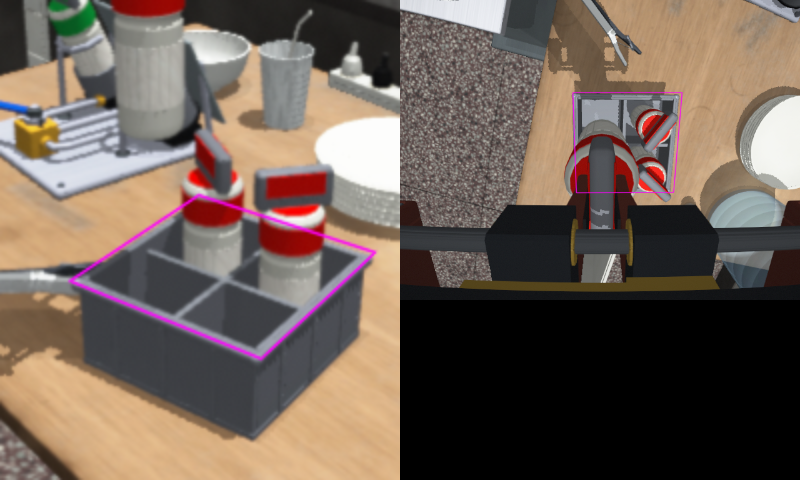

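Request:
jog_arm(commands=[[[0, 0, 0.12], [0, 0, 0], 10], [[0, 0, 0.26], [0, 0, 0], 10], [[0, 0, 0.4], [0, 0, 0], 10], [[0, 0, 0.54], [0, 0, 0], 10], [[0, 0, 0.66], [0, 0, 0], 10]])

```text
clock: 11.32
ee_pos: [0.4142, -0.2735, 0.2002]
ee_rot: [-1.898, -2.502, 0.003]
force: [0.7, 0.5, -2.1]
gripper_width: 0.0157
finger_force: 35.0
```

Request:
jog_arm(commands=[[[0, 0, 0.03], [0, 0, 0], 10], [[0, 0, 0.05], [0, 0, 0], 10], [[0, 0, 0.07], [0, 0, 0], 10], [[0, 0, 0.085], [0, 0, 0], 10], [[0, 0, 0.085], [0, 0, 0], 10]])

```text
clock: 11.95
ee_pos: [0.4136, -0.2753, 0.1764]
ee_rot: [1.902, 2.5, -0.003]
force: [-0.4, 0.1, -3.4]
gripper_width: 0.0156
finger_force: 35.0
```

Request:
jog_arm(commands=[[[0, 0, 0.006], [0, 0, 0], 10], [[0, 0, 0.012], [0, 0, 0], 10], [[0, 0, 0.018], [0, 0, 0], 10], [[0, 0, 0.024], [0, 0, 0], 10], [[0, 0, 0.024], [0, 0, 0], 10]])

```text
clock: 12.58
ee_pos: [0.4135, -0.2753, 0.1689]
ee_rot: [1.902, 2.5, -0.004]
force: [-0.3, 0.4, -2.5]
gripper_width: 0.0158
finger_force: 35.0
```

Request:
jog_arm(commands=[[[0, 0, 0.005], [0, 0, 0], 10], [[0, 0, 0.01], [0, 0, 0], 10], [[0, 0, 0.01], [0, 0, 0], 10]])

```text
clock: 12.95
ee_pos: [0.4135, -0.2753, 0.166]
ee_rot: [1.902, 2.5, -0.004]
force: [0.0, 0.3, -3.1]
gripper_width: 0.0158
finger_force: 35.0
```

Request:
jog_arm(commands=[[[0, 0, 0.005], [0, 0, 0], 10], [[0, 0, 0.005], [0, 0, 0], 10]])

```text
clock: 13.2
ee_pos: [0.4135, -0.2753, 0.1645]
ee_rot: [1.902, 2.5, -0.004]
force: [0.3, -0.3, -2.3]
gripper_width: 0.0157
finger_force: 35.0
```

Request:
jog_arm(commands=[[[0, 0, 0.005], [0, 0, 0], 10], [[0, 0, 0.005], [0, 0, 0], 10]])

```text
clock: 13.45
ee_pos: [0.4138, -0.2761, 0.164]
ee_rot: [1.902, 2.499, -0.003]
force: [-1.9, 0.0, 7.5]
gripper_width: 0.0156
finger_force: 35.0
```

Contact at TCP z 0.164 as expected; release and lift.

Request:
jog_arm(commands=[[[0, 0, 0], [0, 0, 0], 18], [[0, 0, 0], [0, 0, 0], 24], [[0, 0, 0], [0, 0, 0], 40], [[0, 0, 0], [0, 0, 0], 40], [[0, 0, -0.04], [0, 0, 0], 40]])

```text
clock: 14.08
ee_pos: [0.4131, -0.2751, 0.175]
ee_rot: [-1.902, -2.499, 0.005]
force: [0.6, -0.6, -0.0]
gripper_width: 0.0402
finger_force: 0.0
```

Request:
jog_arm(commands=[[[0, 0, -0.1], [0, 0, 0], 40], [[0, 0, -0.25], [0, 0, 0], 40], [[0, 0, -0.4], [0, 0, 0], 40], [[0.15, 0, -0.5], [0, 0, 0], 40], [[0.35, 0, -0.6], [0, 0, 0], 40]])

```text
clock: 14.7
ee_pos: [0.3926, -0.1986, 0.3415]
ee_rot: [-1.899, -2.492, 0.004]
force: [0.2, 2.1, 0.1]
gripper_width: 0.0399
finger_force: 0.0
```

Request:
jog_arm(commands=[[[0.15, 0, 0], [0, 0, 0], 40], [[0.3, 0, 0], [0, 0, 0], 40], [[0.3, 0, 0], [0, 0, 0], 40]])

```text
clock: 15.08
ee_pos: [0.3683, -0.109, 0.3417]
ee_rot: [-1.887, -2.501, -0.001]
force: [-0.3, -0.2, 0.4]
gripper_width: 0.0399
finger_force: 0.0
```

```bash
python3 - <<'E'
from h import *
t=robot.get_image('top')[:,:,::-1];s_=robot.get_image('scene')[:,:,::-1]
cv2.imwrite('pics/m6.png',np.hstack([cv2.resize(t[60:380,160:460],(400,427)),cv2.resize(s_[120:376,200:440],(400,427))]))
s=robot.read_state();print(s['clock'],s['ee_pos'],s['force'])
E
```

```text
15.175 [ 0.36879397 -0.11207562  0.34157836] [ 0.58158149 -0.14709723 -0.16394016]
```

View pics/m6.png

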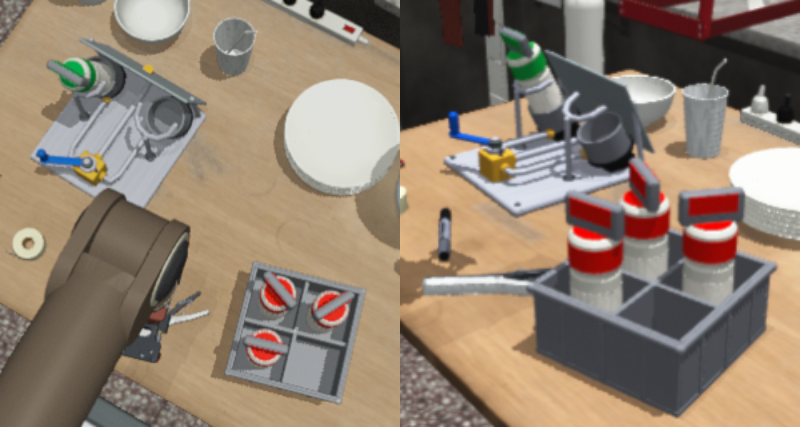

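The picture shows the red cartridge upright in the near-left compartment, the green one still seated, and the lever at its left stop; nothing else has moved.

```bash
python3 -c "
from cell import robot
print(robot.job_done())"
```

```text
the job is handed in; nothing more can be done
None
```

The job is handed in: the lever was swung to its stop on the green side first, then the red cartridge was set upright in the near-left crate compartment; the last picture shows the green one still seated and nothing else moved (about 15 of 51 s used).

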